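Locate a connecting rod in its fixture and clamp it with strap and cam lever

TASK

Clamp the connecting rod in the holding fixture on the left of the bench. First push the rod along its guides, without lifting it, until its big end is right up against the stop block; then push the clamp strap round across the rod until it meets its stop pin, and last push the red-gripped cam lever all the way down so that the strap's rubber tip holds the rod tight. Leave the loose bolt and the two loose nuts where they are.

Things in the scene. Friction and masses are not known exactly. Their poses are not given: they have to be found in the camera images.
- fixture: Fixed holding fixture: aluminium plate 20 mm thick on the bench. Origin on the bench surface, on the line where the rod lies; x runs along that line to the stop block, z up. Plate: x -90 to +107, y -34 to +90 mm. Two steel guides, 12 mm high on the plate, x -62 to -10 mm, inner faces 16.5 mm either side of the line, keep the rod straight. The strap's stud stands at x -12, y +62 mm.
- con_rod: Steel connecting rod, 156 mm long, 0.3 kg, flat on the plate between the guides. Origin mid-length on its underside (20 mm above the bench), +y towards the big end (54 mm wide, 20 thick), which faces the stop; the small end (28 wide, 20 thick) is at the plate's near edge. Beam: 24 mm wide, top 17 mm above the plate. Starts 8 to 20 mm short of the stop; at the stop it is at fixture x = 0.
- rod_small_end (a point): Middle of the rounded outer face of the rod's small end, half-way up (30 mm above the bench): push here, along the fixture's +x; a few newtons slide the rod.
- stop_face (a point): Middle of the steel stop block's face, 78 mm along the fixture's x, 30 mm above the bench, where the big end comes to bear. The block is 64 mm wide and 26 mm high above the plate.
- strap (a joint): Swing of the clamp strap about its upright stud, rad. 0: square across the rod's beam and against its stop pin (it can go no farther); grows as it is swung away, clockwise seen from above (at 1.57 the strap points from the stud along the fixture's -x). Starts between 0.9 and 1.45; stays where it is left; about 0.08 N m turns it.
- stud_axis (a point): Point on the stud's upright axis at half the strap bar's height, 57 mm above the bench.
- strap_tip (a point): Centre of the strap bar at its spindle, 62 mm from the stud axis, 57 mm above the bench (lever up). The dark bar is 24 mm wide, 13 mm thick (51 to 64 mm above the bench), from 28 mm behind the stud axis to 76 mm ahead. The spindle (10 mm thick, 17 mm nut) stands up to 78 mm above the bench; under the bar it has a black rubber tip, 18 mm across, bottom 41 mm above the bench.
- strap_pad: The rubber tip under the strap's spindle, sprung; origin at its lowest point. With the lever down it presses on the rod's beam with nearly 20 N, and the cam holds itself down.
- cam_lever (a joint): Cam lever, rad. 0: fully up, leaning 68 degrees above level over the strap's rear end (away from the rubber tip); 1.05: fully down, 8 degrees above level, at its stop. Starts at 0 to 0.15, stays where it is left, turns with the strap. Its pin lies across the strap on the stud axis, 75 mm above the bench. Pressing its end down takes about 5 N and rocks the rubber tip 7 mm down.
- lever_end (a point): Centre of the rounded outer end of the lever's red grip, 80 mm from the pin; the grip is 17 mm thick and reaches back 30 mm along the lever.
- bolt_b: Loose bolt, 62 mm long and 22 mm thick, lying on the bench in front of the fixture, to the right of the rod's line. Not to be moved.
- nut_a: Loose larger hexagon nut, 34 mm across and 16 mm high, lying on the fixture's plate to the left of the rod's big end. Not to be moved.
- nut_b: Loose small hexagon nut, 27 mm across and 13 mm high, lying on the bench in front of the fixture, to the left of the rod's line. Not to be moved.

How it is judged:
On the way, in this order (a step that is already met when the one before it is completed fails the run):
1. the rod lies flat with its big end against the stop block, the lever still up (x of con_rod in the frame of fixture above -0.003 m and z of con_rod in the frame of fixture below 0.023 m and value of joint cam_lever below 0.4 rad), for 0.2 s.
2. the strap is across the rod, against its stop pin, the lever still up (all of step 1 and value of joint strap below 0.08 rad), for 0.2 s.
3. the cam lever is fully down and the rubber tip grips the rod (x of con_rod in the frame of fixture above -0.003 m and z of con_rod in the frame of fixture below 0.023 m and value of joint strap below 0.08 rad and value of joint cam_lever above 0.95 rad and contact force between strap_pad and con_rod above 8 N), for 0.2 s.
At the end, for the whole second after the job is handed in: The rod lies flat on the plate with its big end within 3 mm of the stop block, the strap is across it within 0.08 rad of its stop, the cam lever is within 0.1 rad of fully down, the rubber tip presses on the rod with more than 8 N, and the rod is at rest (all of step 3 and linear speed of con_rod below 0.01 m/s); the robot touches nothing.
It fails at once if the rod is lifted off the plate (by more than 6 mm) (z of con_rod in the frame of fixture above 0.026 m).
It fails at once if the bolt or a nut is moved by more than 15 mm (distance of any of bolt_b, nut_a, nut_b from where it was at the start of the episode above 0.015 m).
It also fails if it takes over 48 s, if anything falls off the work surface, if the arm or the gripper's body presses on something with over 40 N, if the wrist force passes 120 N, or if a joint passes its speed limit or range.

ROBOT

A 6-joint arm with a two-finger parallel gripper is mounted at the origin on a cart in front of the work surface, level with it; the furniture and walls round the work are solid. World frame = base frame: x ahead of the robot, y to its left, z up, the work surface at z = 0. Lengths are in m, angles in rad, forces in N, time in s.
With the tool pointing down it reaches from about 0.225 to 0.875 m from the base axis. Payload 3.4 kg.
Tool frame: the origin (TCP) lies between the finger pads; the fingertips stand 14 mm ahead of it and the grasp point (between the pads) lies 5 mm behind it; z points along the fingers, y is the direction in which the jaws open and shut (so a half turn about z gives the same grasp; the last joint's range is limited). The gripper opens to 85 mm and grips with 20 to 120 N. Pads are 22 mm wide; open, the fingers measure 114 mm over their backs; the gripper's body (76 mm by 85 mm) begins 54 mm behind the grasp point. The pads swing forward as they close: fully open they stand 13 mm farther back than shut.
Start: joints at [1.071, 0.276, 1.505, -0, 1.361, -0.121], TCP at [0.213, 0.534, 0.225] pointing down, gripper open.
Joint ranges: [-2.89, 2.89], [-0.75, 2.08], [0.22, 2.7], [-1.18, 4.32], [0.11, 2.71], [-2.7, 2.7]. Speed limits (rad/s): [2.57, 2.57, 3.14, 3.14, 3.14, 3.14].

INTERFACE

Orientations are given as a unit quaternion [w, x, y, z].
In Python, from rig import manip, get_image, job gives the robot as it stands. The module is installed in compiled form; this text tells all that it offers.
- The arm moves only by the tool step_arm, never from a script. Its argument "moves" is one flat list of numbers, 5 for each row, row after row: the shift along the tool's x, y, z as a fraction of full scale, then the turn about the tool's z as a fraction of full scale, then the gripper's target within -1 to 1 (shut at 1, half-way at 0, fully open at -1). In form: [dx, dy, dz, twist, hand, dx, dy, dz, twist, hand, ...]. A call has 1 to 5 rows; each row is the pose to reach, as a shift and turn from the pose commanded when the call began, along the tool's axes at that moment, turning the shorter way round; what a row does not reach only later rows make up. Full scale, the value 1, is 500 mm for a shift and pi rad for a turn. A row lasts 1/10 s, in which the tool goes at most 50 mm and 8.59 degrees, less where a joint would pass 70% of its speed; a pose out of reach is approached as far as the arm can. A call with a number of a shift or a turn outside -1 to 1 is refused whole. A call with a gripper value outside its range is refused whole. The fingers move at their own pace and stop on an object; "force" is the grip in N (left out, the last holds). Time passes only in rows, so rows that repeat a pose let the fingers close. It gives the time, the measured TCP pose, the force and the opening at its end, in the units of the state.
- manip.get_state(): the state, without advancing time (a new reading comes with each control period).
- get_image(name): name is "scene" or "top" or "wrist"; returns a dict with "frame" (480x640x3 uint8, blue, green, red), "fx", "fy", "cx", "cy" (pixels), "k1" (the pictures are not rectified: a ray, as slopes to the right and down, at radius r is drawn at 1 + k1 r^2 times it, then the intrinsics apply), "rvec" (rotation vector, rad) and "tvec" (3), from world to camera coordinates, as OpenCV has them; the wrist camera has in their place "T_tool_cam" (4x4, takes a point from camera to tool coordinates, whose origin is the TCP and whose axes are the flange's). Camera axes: x right, y down, z forward; pixel columns grow to the right and rows downward; lengths in m; the calibration is good to about 2 mm. A picture is of the moment at which its call begins: read the wrist's pose just before it. There is no depth.
- job.sign_off(): hands the job in, once; it reports no verdict.
The state is a dict: "clock": time; "qpos": joint angles; "qd": joint speeds; "effort": joint torques, N m; "position": TCP position; "ee_rot": TCP orientation; "contact_force": force on the tool from outside, world axes, zero at the start; "moment": the same for the moment, N m; "width": finger opening in m.
Only numpy, scipy, OpenCV 4.12 (cv2) and the standard library are available. Lean on these libraries where they do the work, as an engineer would, in place of code of your own. Each camera call takes 0.05 s, during which the arm holds its last target. There are 200 camera calls.

## Working session

There is one attempt and no reset: what is moved stays moved. The work goes in short steps, Python scripts to look and compute and a tool call to move; the robot and the scene stay as the last step left them, time stands still between calls to the robot, and variables do not carry over. Pictures are saved under pics/ and viewed, about 8 in all and at most 12, crops included, and the job is handed in when it is done.

Besides the shell and the picture viewer there is one more tool, called after "Call:" as name(argument=value, ...) on one line, values as JSON. step_arm: Moves the arm, as the interface text tells. Its arguments: {"type":"object","properties":{"moves":{"type":"array","items":{"type":"number","minimum":-1,"maximum":1}},"force":{"type":"number"}},"required":["moves"]}

```bash
mkdir -p pics; cat > h.py <<'E'
import numpy as np, cv2
from rig import manip, get_image, job
def cam(im):
    K=np.array([[im["fx"],0,im["cx"]],[0,im["fy"],im["cy"]],[0,0,1.]]); return K,np.array([im["k1"],0,0,0,0.])
def px2w(im,uv,z,R=None,t=None):
    K,d=cam(im)
    n=cv2.undistortPoints(np.array([[uv]],float),K,d)[0,0]
    R=cv2.Rodrigues(np.array(im["rvec"],float))[0]; t=np.array(im["tvec"],float).ravel()
    c=-R.T@t; r=R.T@np.array([n[0],n[1],1]); return c+r*(z-c[2])/r[2]
def w2px(im,P):
    K,d=cam(im); return cv2.projectPoints(np.array(P,float).reshape(-1,1,3),np.array(im["rvec"],float),np.array(im["tvec"],float),K,d)[0].reshape(-1,2)
E
python3 - <<'E'
from h import *
import pickle
s=manip.get_state();print({k:np.round(v,3) for k,v in s.items()})
for n in ("scene","top","wrist"):
    im=get_image(n);cv2.imwrite(f"pics/{n}0.png",im["frame"]);pickle.dump(im,open(n+"0.pkl","wb"))
    print(n,{k:np.round(v,3) for k,v in im.items() if k!="frame"})
E
```

```text
{'clock': np.float64(0.0), 'qpos': array([ 1.071,  0.277,  1.506,  0.   ,  1.361, -0.121]), 'qd': array([ 0.   , -0.001, -0.   , -0.001, -0.   ,  0.   ]), 'effort': array([ 1.0000e-03, -4.1676e+01, -2.4581e+01,  0.0000e+00,  1.1000e-02,
        0.0000e+00]), 'position': array([0.212, 0.534, 0.224]), 'ee_rot': array([-0.   ,  0.188,  0.982, -0.001]), 'contact_force': array([ 0.176,  0.887, -0.577]), 'moment': array([-0.013, -0.035,  0.039]), 'width': np.float64(0.085)}
scene {'fx': np.float64(550.187), 'fy': np.float64(550.187), 'cx': np.float64(318.612), 'cy': np.float64(239.956), 'k1': np.float64(-0.091), 'rvec': array([ 1.772, -1.03 ,  0.663]), 'tvec': array([-0.019,  0.322,  0.387])}
top {'fx': np.float64(447.846), 'fy': np.float64(447.846), 'cx': np.float64(324.231), 'cy': np.float64(236.154), 'k1': np.float64(-0.075), 'rvec': array([ 2.122, -2.138,  0.177]), 'tvec': array([0.24 , 0.523, 0.872])}
wrist {'fx': np.float64(359.188), 'fy': np.float64(359.188), 'cx': np.float64(322.188), 'cy': np.float64(243.844), 'k1': np.float64(0.017), 'T_tool_cam': array([[ 0.001, -0.963, -0.269,  0.068],
       [ 1.   ,  0.001,  0.   , -0.001],
       [ 0.   , -0.269,  0.963, -0.149],
       [ 0.   ,  0.   ,  0.   ,  1.   ]])}
```

View pics/top0.png

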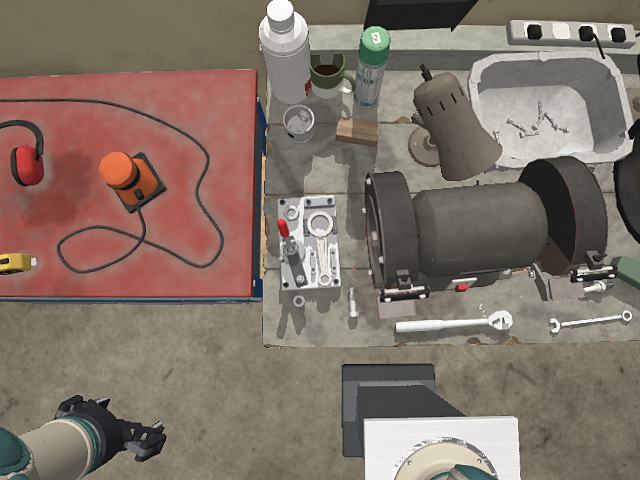

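View pics/scene0.png

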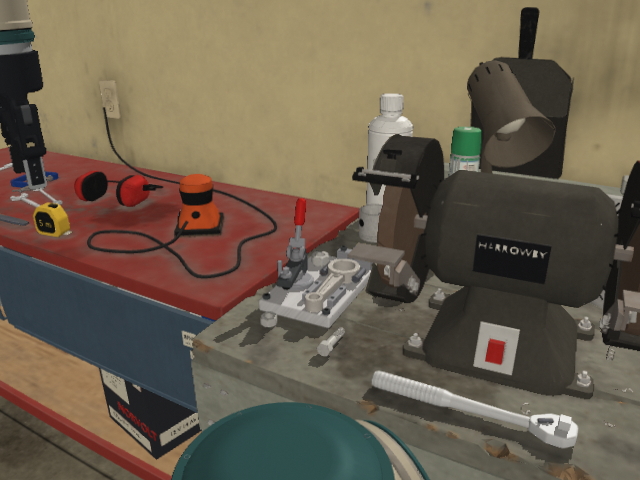

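Top view: fixture at about px (278-340, 195-290), strap pointing toward the robot-near side, red grip at (283,228), bolt at (352,303), nut_b (299,300), nut_a (292,212); the grinder is close on the right. I'll enlarge it.

```bash
python3 - <<'E'
from h import *
import pickle
im=pickle.load(open("top0.pkl","rb"));f=im["frame"]
c=cv2.resize(f[185:325,262:382],None,fx=5,fy=5,interpolation=cv2.INTER_CUBIC)
c=c[:600] if 0 else c
c=cv2.resize(f[188:318,262:382],None,fx=4.6,fy=4.6,interpolation=cv2.INTER_CUBIC)
for k in range(0,130,10):
    cv2.putText(c,str(188+k),(0,int(4.6*k)+4),0,.35,(0,0,255));cv2.line(c,(25,int(4.6*(k+.5))),(32,int(4.6*(k+.5))),(0,0,255))
for k in range(0,120,10): cv2.putText(c,str(262+k),(int(4.6*k),595),0,.35,(0,0,255))
cv2.imwrite("pics/topcrop.png",c)
for uv in [(278,198),(336,195),(340,289),(281,293)]: print(uv,px2w(im,uv,.02).round(3))
E
```

```text
(278, 198) [0.613 0.335 0.02 ]
(336, 195) [0.618 0.211 0.02 ]
(340, 289) [0.418 0.205 0.02 ]
(281, 293) [0.411 0.327 0.02 ]
```

View pics/topcrop.png

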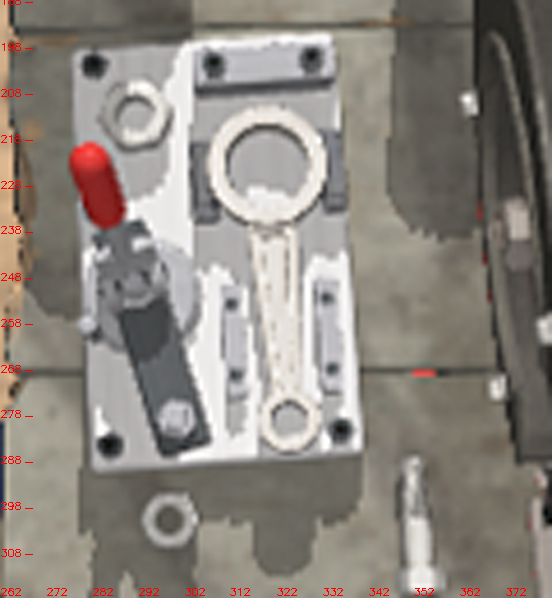

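View pics/wrist0.png

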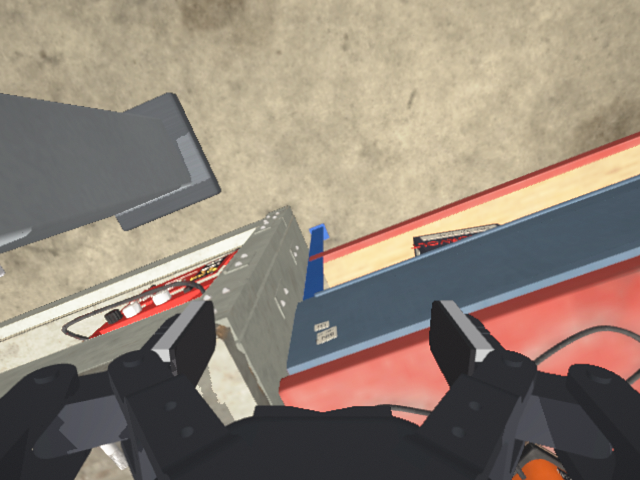

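Enlarged crop: plate corners at crop (73,52), (333,36), (362,452), (93,470); spindle nut (178,418), lever end (90,158), small end bottom (289,450), big end top (265,105). The wrist camera shows only the floor and bench edge. Next I fit the fixture pose.

```bash
cat >> h.py <<'E'
def F(X0,P):
    x,y,a=X0;P=np.atleast_2d(P).astype(float); c,s=np.cos(a),np.sin(a)
    return np.c_[x+c*P[:,0]-s*P[:,1], y+s*P[:,0]+c*P[:,1], P[:,2]]
def Finv(X0,p):
    x,y,a=X0;c,s=np.cos(a),np.sin(a);d=np.array(p[:2])-[x,y];return np.array([c*d[0]+s*d[1],-s*d[0]+c*d[1]])
E
python3 - <<'E'
from h import *
import pickle
from scipy.optimize import least_squares
im=pickle.load(open("top0.pkl","rb"))
q=lambda u,v:(262+u/4.6-.4,188+v/4.6-.4)
uv=np.array([q(73,52),q(333,36),q(362,452),q(93,470)])
L=np.array([(.107,.09,.02),(.107,-.034,.02),(-.09,-.034,.02),(-.09,.09,.02)])
r=least_squares(lambda X:(w2px(im,F(X,L))-uv).ravel(),[.5,.24,.03]);X=r.x;print("fix",X.round(4),r.fun.round(2))
np.save("fix.npy",X)
for n,u,z in [("tipnut",(178,414),.078),("leverend",(90,155),.149),("smallend edge",(289,450),.03),("smallc",(289,421),.04),("bigc",(267,167),.04),("nutb",(170,520),.006),("nuta",(136,115),.036),("bolt top",(412,460),.011),("bolt bot",(420,590),.02),("stopface L",(196,90),.046),("grinder",(470,105),.05)]:
    w=px2w(im,q(*u),z);print(n,w.round(3),"fix mm",(Finv(X,w)*1e3).round(1))
t=Finv(X,px2w(im,q(178,414),.078))-[-.012,.062];print("r",np.hypot(*t),"strap",np.arctan2(-t[0],-t[1]))
E
```

```text
fix [0.5106 0.2416 0.0569] [-0.7  -0.75  0.59 -0.98  0.75  0.83 -0.65  0.76]
tipnut [0.438 0.283 0.078] fix mm [-70.6  45.9]
leverend [0.535 0.314 0.149] fix mm [28.4 71.3]
smallend edge [0.425 0.237 0.03 ] fix mm [-85.8   0.1]
smallc [0.437 0.237 0.04 ] fix mm [-73.7  -0.7]
bigc [0.551 0.246 0.04 ] fix mm [40.9  1.8]
nutb [0.395 0.291 0.006] fix mm [-112.5   56.1]
nuta [0.577 0.305 0.036] fix mm [69.6 59.7]
bolt top [0.421 0.181 0.011] fix mm [-92.8 -55.2]
bolt bot [0.363 0.179 0.02 ] fix mm [-151.   -54.1]
stopface L [0.586 0.277 0.046] fix mm [77.  31.5]
grinder [0.577 0.155 0.05 ] fix mm [ 61.2 -90.6]
r 0.06074581973013373 strap 1.3025724510395111
```

```bash
cat >> h.py <<'E'
X=np.load("fix.npy") if __import__("os").path.exists("fix.npy") else None
from scipy.spatial.transform import Rotation as Ro
def goals(G,off=(0,0,0)):
    "G: list of (fx_mm,fy_mm,ztcp_mm) with tool x along -fixture x -> rows dx,dy,dz,twist"
    s=manip.get_state();q=s["ee_rot"];R=Ro.from_quat([q[1],q[2],q[3],q[0]]).as_matrix()
    a=np.arctan2(R[1,0],R[0,0]);tw=-((X[2]+np.pi-a+np.pi)%(2*np.pi)-np.pi)
    print("t",s["clock"].round(2),"fix",(Finv(X,s["position"])*1e3).round(1),"z",round(s["position"][2]*1e3,1),"F",s["contact_force"].round(1),"w",s["width"].round(4),"tilt",R[2].round(4),"q6",s["qpos"][5].round(2))
    for g in G:
        w=F(X,np.array(g)/1e3)[0]; print(g,((R.T@(w-s["position"]))/.5).round(4).tolist(),round(tw/np.pi,4))
E
python3 - <<'E'
from h import *
goals([(-125,0,130),(-125,0,41)])
E
```

```text
Traceback (most recent call last):
  File "h.py", line 23, in goals
    print("t",s["clock"].round(2),"fix",(Finv(X,s["position"])*1e3).round(1),"z",round(s["position"][2]*1e3,1),"F",s["contact_force"].round(1),"w",s["width"].round(4),"tilt",R[2].round(4),"q6",s["qpos"][5].round(2))
              ^^^^^^^^^^^^^^^^
AttributeError: 'float' object has no attribute 'round'
```

```bash
sed -i 's/s\["clock"\].round(2)/round(float(s["clock"]),2)/; s/s\["width"\].round(4)/round(float(s["width"]),4)/; s/s\["contact_force"\].round(1)/np.round(s["contact_force"],1)/; s/s\["qpos"\]\[5\].round(2)/round(float(s["qpos"][5]),2)/' h.py
python3 - <<'E'
from h import *
goals([(-125,0,130),(-125,0,41)])
E
```

```text
t 0.15 fix [-281.1  308.8] z 223.8 F [-0.7  0.7  0.2] w 0.0853 tilt [ 2.0e-04 -1.4e-03 -1.0e+00] q6 -0.12
(-125, 0, 130) [-0.5437, -0.4279, 0.1881] -0.1387
(-125, 0, 41) [-0.5438, -0.4277, 0.3661] -0.1387
```

Call:
step_arm(moves=[-0.544,-0.428,0.188,-0.139,1,-0.544,-0.428,0.188,-0.139,1,-0.544,-0.428,0.188,-0.139,1,-0.544,-0.428,0.188,-0.139,1,-0.544,-0.428,0.188,-0.139,1])

```text
clock: 0.65
position: [0.3305, 0.3306, 0.1605]
ee_rot: [0.0, -0.03, 1.0, 0.0]
contact_force: [1.4, 0.7, -0.2]
width: 0.0125
```

```bash
python3 - <<'E'
from h import *
goals([(-125,0,130),(-125,0,41)])
E
```

```text
t 0.65 fix [-174.8   99.1] z 160.5 F [ 1.4  0.7 -0.2] w 0.0125 tilt [-4.e-04  1.e-04 -1.e+00] q6 -0.99
(-125, 0, 130) [-0.0991, -0.1985, 0.0611] 0.0007
(-125, 0, 41) [-0.0991, -0.1985, 0.2391] 0.0007
```

Call:
step_arm(moves=[-0.097,-0.192,0.06,0,1,-0.097,-0.192,0.06,0,1,-0.097,-0.192,0.06,0,1,-0.097,-0.192,0.06,0,1])

```text
clock: 1.05
position: [0.3843, 0.2377, 0.1305]
ee_rot: [-0.001, -0.027, 1.0, -0.0]
contact_force: [0.2, 0.4, 0.7]
width: -0.0004
```

```bash
python3 - <<'E'
from h import *
goals([(-118,0,60),(-118,0,41)])
s=manip.get_state();im=get_image("wrist");print(np.round(s["position"],4))
q=s["ee_rot"];R=Ro.from_quat([q[1],q[2],q[3],q[0]]).as_matrix()
T=np.eye(4);T[:3,:3]=R;T[:3,3]=s["position"];M=np.linalg.inv(T@im["T_tool_cam"])
im["rvec"]=cv2.Rodrigues(M[:3,:3])[0].ravel();im["tvec"]=M[:3,3]
import pickle;pickle.dump(im,open("wrist1.pkl","wb"))
cv2.imwrite("pics/w1.png",im["frame"])
f=im["frame"].copy()
P=F(X,np.array([(-90,-34,20),(-90,90,20),(107,-34,20),(107,90,20),(-12,62,78),(-78,0,30),(78,0,46),(-62,16.5,32),(-62,-16.5,32)])/1e3)
for p in w2px(im,P): cv2.drawMarker(f,(int(np.clip(p[0],-999,2000)),int(np.clip(p[1],-999,2000))),(255,0,255),0,12)
cv2.imwrite("pics/w1m.png",f)
E
```

```text
t 1.05 fix [-126.3    3.3] z 130.5 F [0.2 0.4 0.7] w -0.0004 tilt [ 1.5e-03 -3.0e-04 -1.0e+00] q6 -1.23
(-118, 0, 60) [-0.0169, -0.0066, 0.1409] -0.001
(-118, 0, 41) [-0.0169, -0.0065, 0.1789] -0.001
[0.3843 0.2377 0.1305]
```

View pics/w1m.png

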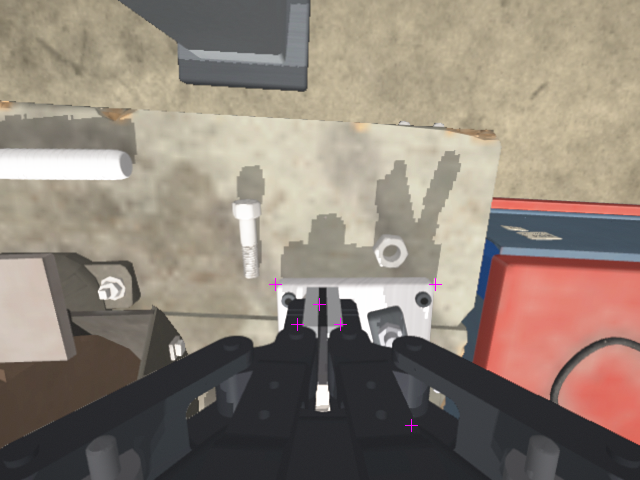

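Wrist view: predicted corners lie within about 5 px (4 mm) of the plate's near edge (row 279); bolt at (247,240) and nut (391,250) are clear of the fingers. Going down behind the small end.

Call:
step_arm(moves=[-0.017,-0.004,0.09,0,1,-0.017,-0.004,0.178,0,1,-0.017,-0.004,0.178,0,1,-0.017,-0.004,0.178,0,1])

```text
clock: 1.5
position: [0.3919, 0.2389, 0.0424]
ee_rot: [-0.001, -0.03, 1.0, 0.0]
contact_force: [0.7, 1.1, -0.2]
width: -0.0
```

Call:
step_arm(moves=[-0.01,0,0,0,1,-0.02,0,0,0,1,-0.03,0,0,0,1,-0.036,0,0,0,1,-0.036,0,0,0,1])

```text
clock: 2.0
position: [0.4116, 0.2389, 0.0426]
ee_rot: [0.001, -0.029, 1.0, 0.0]
contact_force: [0.0, -0.1, 0.2]
width: -0.0
```

```bash
python3 - <<'E'
from h import *
goals([(-89,0,41)])
im=get_image("scene");c=cv2.resize(im["frame"][180:370,230:420],None,fx=3.1,fy=3.1,interpolation=cv2.INTER_CUBIC);cv2.imwrite("pics/s2.png",c)
E
```

```text
t 2.0 fix [-99.    2.9] z 42.6 F [ 0.  -0.1  0.2] w -0.0 tilt [-1.5e-03  6.0e-04 -1.0e+00] q6 -1.25
(-89, 0, 41) [-0.0199, -0.0059, 0.0032] 0.0002
```

View pics/s2.png

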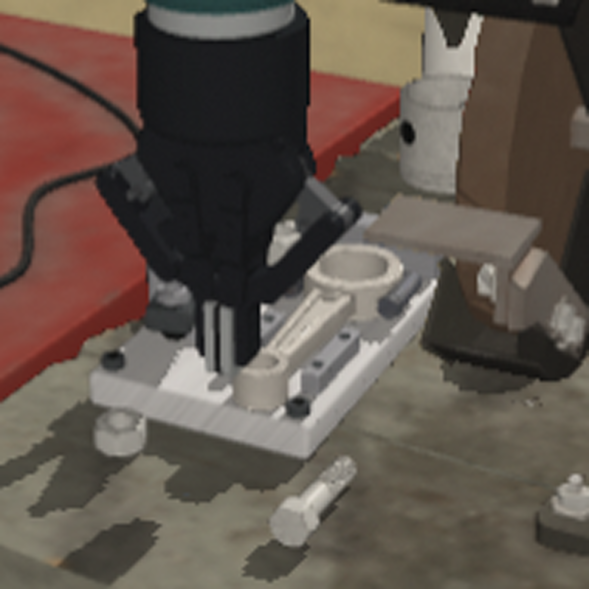

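The finger appears left of the small end in the image; I check with projections against the scene picture.

```bash
python3 - <<'E'
from h import *
im=get_image("scene");f=im["frame"]
R=cv2.Rodrigues(np.array(im["rvec"],float))[0];print("cam",(-R.T@im["tvec"]).round(3))
s=manip.get_state();p=np.array(s["position"])
for n,P in [("tip",p-[0,0,.014]),("plate nearR",F(X,[-.09,-.034,.02])[0]),("plate nearL",F(X,[-.09,.09,.02])[0]),("farR",F(X,[.107,-.034,.02])[0]),("small end top centre -8",F(X,[-.075,0,.04])[0]),("g",F(X,[-.062,-.0165,.032])[0])]:
    u=w2px(im,P)[0];print(n,u.round(1),"crop",((u-[230,180])*3.1).round(0))
# measured pixels crop->world
for n,c,z in [("small end top ctr",(262,366),.04),("big end top ctr",(355,267),.04),("nearR",(306,430),.02),("nearL",(93,374),.02),("tip mid z28",(218,383),.028)]:
    w=px2w(im,np.array(c)/3.1+[230,180],z);print(n,w.round(4),(Finv(X,w)*1e3).round(1))
E
```

```text
cam [-0.184 -0.131  0.451]
tip [304.4 310.5] crop [231. 405.]
plate nearR [329.7 317.8] crop [309. 427.]
plate nearL [258.1 299.2] crop [ 87. 370.]
farR [378.  264.2] crop [459. 261.]
small end top centre -8 [313.6 296.3] crop [259. 361.]
g [327.3 299.5] crop [302. 370.]
small end top ctr [0.4319 0.2335 0.04  ] [-79.   -3.6]
big end top ctr [0.5482 0.2435 0.04  ] [37.7 -0.2]
nearR [0.4197 0.2026 0.02  ] [-92.9 -33.8]
nearL [0.4134 0.3211 0.02  ] [-92.5  84.9]
tip mid z28 [0.4251 0.2545 0.028 ] [-84.6  17.8]
```

```bash
python3 - <<'E'
from h import *
im=get_image("scene");f=im["frame"]
c=cv2.resize(f[255:325,265:345],None,fx=8,fy=8,interpolation=cv2.INTER_CUBIC)
p=np.array(manip.get_state()["position"])
def m(P,col):
    u=(w2px(im,P)[0]-[265,255]+.5)*8;cv2.drawMarker(c,tuple(int(v) for v in u),col,0,14,2)
for dx in(-11,11):
    for dy in (-14,14): m(F(X,np.r_[Finv(X,p)+np.array([dx,dy])/1e3,p[2]-.014])[0],(0,0,255))
m(p,(255,0,255))
for a in np.arange(0,6.3,.5): m(F(X,[-.077+.014*np.cos(a),-.002+.014*np.sin(a),.04])[0],(0,255,0))
cv2.imwrite("pics/s3.png",c)
E
```

```text
(no output)
```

View pics/s3.png

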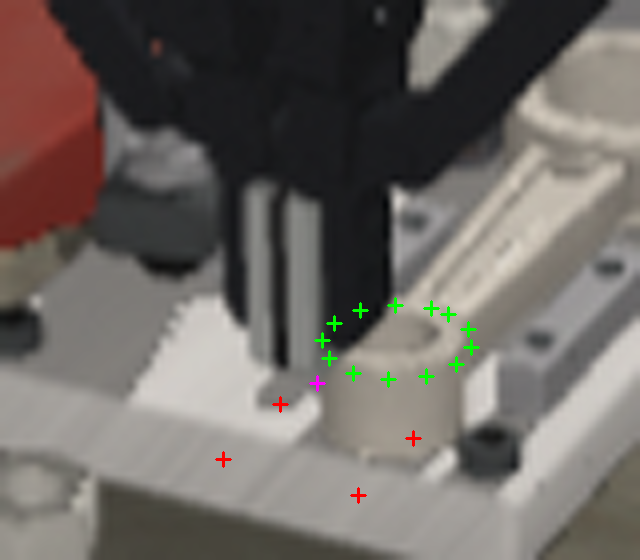

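Finger tip seems higher (about z 0.05) than expected. I check the tip geometry against the earlier wrist image and with a fresh one.

```bash
python3 - <<'E'
from h import *
import pickle
s=manip.get_state();im=get_image("wrist");M=np.linalg.inv(im["T_tool_cam"])
im["rvec"]=cv2.Rodrigues(M[:3,:3])[0].ravel();im["tvec"]=M[:3,3]
f=im["frame"].copy()
for zz,col in ((.014,(0,0,255)),(0,(255,0,255)),(-.008,(0,255,0))):
    for x in(-.011,.011):
        for y in (-.014,0,.014):
            u=w2px(im,[x,y,zz])[0];cv2.drawMarker(f,tuple(int(v) for v in u),col,0,7)
q=s["ee_rot"];R=Ro.from_quat([q[1],q[2],q[3],q[0]]).as_matrix()
for P in F(X,np.array([(-90,-34,20),(-90,90,20),(-90,0,20)])/1e3):
    u=w2px(im,R.T@(P-s["position"]))[0];cv2.drawMarker(f,tuple(int(v) for v in u),(255,255,0),0,14)
cv2.imwrite("pics/w3.png",cv2.resize(f[180:440,180:480],None,fx=2.3,fy=2.3,interpolation=cv2.INTER_CUBIC))
E
```

```text
(no output)
```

View pics/w3.png

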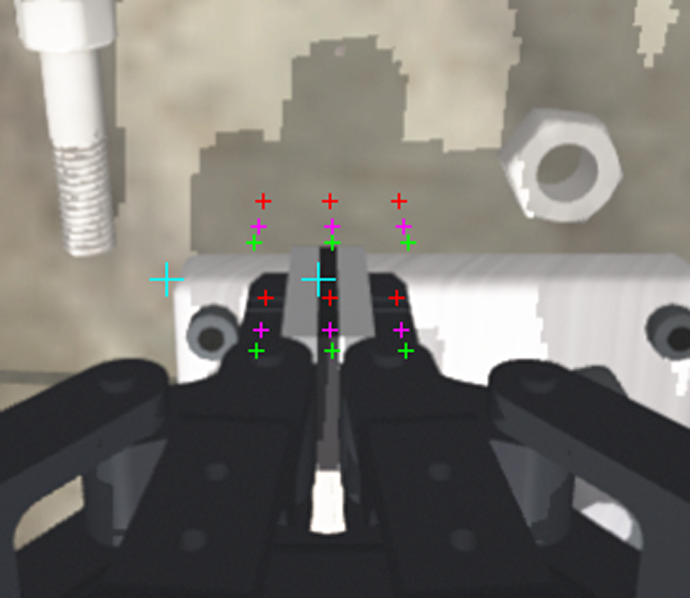

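Both cameras put the shut tips about 8 mm above the TCP rather than 14 mm below (wrist tip edge at crop row 250, between the green markers). I back off, go lower over the bench in front, and check again.

Call:
step_arm(moves=[0.054,0.005,0,0,1,0.054,0.005,0.045,0,1,0.054,0.005,0.045,0,1,0.054,0.005,0.045,0,1])

```text
clock: 2.6
position: [0.3835, 0.2396, 0.0195]
ee_rot: [-0.0, -0.029, 1.0, -0.0]
contact_force: [0.2, -0.6, 0.4]
width: 0.0001
```

```bash
python3 - <<'E'
from h import *
goals([(-89,0,20)])
im=get_image("scene");f=im["frame"]
c=cv2.resize(f[255:330,260:345],None,fx=8,fy=8,interpolation=cv2.INTER_CUBIC)
p=np.array(manip.get_state()["position"])
def m(P,col):
    u=(w2px(im,P)[0]-[260,255]+.5)*8;cv2.drawMarker(c,tuple(int(v) for v in u),col,0,14,2)
for dx in(-11,11):
    for dy in (-14,14):
        m(F(X,np.r_[Finv(X,p)+np.array([dx,dy])/1e3,p[2]-.014])[0],(0,0,255))
        m(F(X,np.r_[Finv(X,p)+np.array([dx,dy])/1e3,p[2]+.0085])[0],(0,255,0))
cv2.imwrite("pics/s4.png",c)
E
```

```text
t 2.6 fix [-127.     5.3] z 19.5 F [ 0.2 -0.6  0.4] w 0.0001 tilt [ 5.e-04 -2.e-04 -1.e+00] q6 -1.22
(-89, 0, 20) [-0.076, -0.0106, -0.001] 0.0003
```

View pics/s4.png

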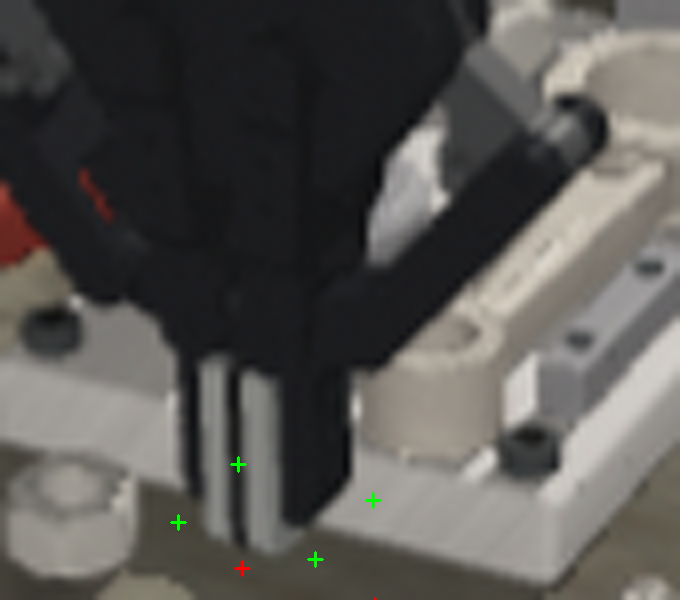

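Confirmed: tip is at about TCP z + 8.5 mm, so now at 28 mm, well placed for pushing the small end. Push in along +x.

Call:
step_arm(moves=[-0.015,-0.008,0,0,1,-0.03,-0.008,0,0,1,-0.042,-0.008,0,0,1,-0.054,-0.008,0,0,1,-0.06,-0.008,0,0,1])

```text
clock: 3.15
position: [0.4137, 0.2373, 0.0195]
ee_rot: [-0.001, -0.029, 1.0, -0.0]
contact_force: [-3.9, 0.7, 2.9]
width: -0.0001
```

Call:
step_arm(moves=[-0.004,0,0,0,1,-0.008,0,0,0,1,-0.012,0,0,0,1,-0.012,0,0,0,1])

```text
clock: 3.55
position: [0.4203, 0.2378, 0.0194]
ee_rot: [0.001, -0.029, 1.0, 0.0]
contact_force: [-1.4, -0.1, -0.9]
width: -0.0001
```

```bash
python3 - <<'E'
from h import *
goals([(-89,0,20)])
E
```

```text
t 3.55 fix [-90.4   1.4] z 19.4 F [-1.4 -0.1 -0.9] w -0.0001 tilt [-1.2e-03  2.0e-04 -1.0e+00] q6 -1.26
(-89, 0, 20) [-0.0028, -0.0028, -0.0012] 0.0004
```

Contact force seen while sliding; continue until the force rises at the stop.

Call:
step_arm(moves=[-0.004,0,0,0,1,-0.006,0,0,0,1,-0.006,0,0,0,1])

```text
clock: 3.85
position: [0.4233, 0.238, 0.0195]
ee_rot: [0.001, -0.029, 1.0, 0.0]
contact_force: [-0.8, 0.1, -0.3]
width: 0.0
```

Call:
step_arm(moves=[-0.003,0,0,0,1,-0.006,0,0,0,1,-0.006,0,0,0,1])

```text
clock: 4.15
position: [0.4235, 0.2379, 0.0194]
ee_rot: [-0.002, -0.029, 1.0, -0.0]
contact_force: [-7.0, 1.1, 3.0]
width: 0.0
```

Call:
step_arm(moves=[-0.004,0,0,0,1,-0.004,0,0,0,1,-0.004,0,0,0,1])

```text
clock: 4.45
position: [0.4236, 0.2378, 0.0194]
ee_rot: [-0.004, -0.029, 1.0, -0.0]
contact_force: [-9.0, 0.8, 6.7]
width: -0.0001
```

```bash
python3 - <<'E'
from h import *
goals([(-130,0,60)])
im=get_image("scene");f=im["frame"]
cv2.imwrite("pics/s5.png",cv2.resize(f[220:330,250:400],None,fx=5.2,fy=5.2,interpolation=cv2.INTER_CUBIC))
E
```

```text
t 4.45 fix [-87.1   1.2] z 19.4 F [-9.   0.8  6.7] w -0.0001 tilt [ 7.7e-03 -4.0e-04 -1.0e+00] q6 -1.26
(-130, 0, 60) [0.0864, -0.0024, -0.0806] 0.0
```

View pics/s5.png

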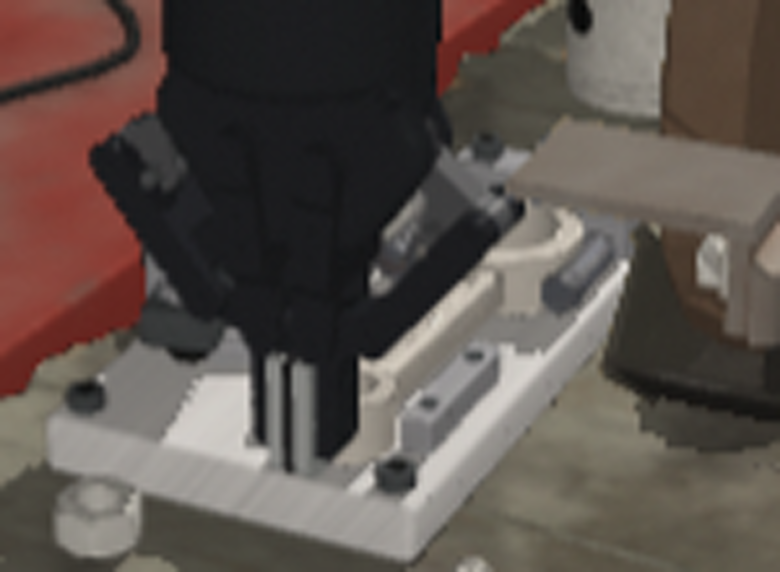

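Fingers against the small end at a hard stop (9 N, no further movement); nut and bolt untouched. Retreat, then compute the strap arc.

Call:
step_arm(moves=[0.06,0,0,0,1,0.086,0,-0.09,0,1,0.086,0,-0.18,0,1,0.086,0,-0.18,0,1])

```text
clock: 4.9
position: [0.39, 0.2379, 0.1154]
ee_rot: [0.007, -0.029, 1.0, 0.003]
contact_force: [1.0, 1.3, 0.5]
width: -0.0005
```

```bash
python3 - <<'E'
from h import *
G=[(-88,86,110),(-88,86,39)]
for ph in [1.3,1.15,1.0,.85,.7,.55,.4,.25,.12,0,-.08]:
    s,c=np.sin(ph),np.cos(ph);off=12+14*s+11*c
    G.append(tuple(np.round([-12-65*s-off*c,62-65*c+off*s,39],1)))
goals(G)
E
```

```text
t 4.9 fix [-120.6    3.2] z 115.4 F [1.  1.3 0.5] w -0.0005 tilt [-0.015   0.0049 -0.9999] q6 -1.23
(-88, 86, 110) [-0.0653, 0.1654, 0.0126] 0.0005
(-88, 86, 39) [-0.0631, 0.1647, 0.1545] 0.0005
(np.float64(-82.2), np.float64(72.0), np.float64(39.0)) [-0.0747, 0.1367, 0.1546] 0.0005
(np.float64(-83.3), np.float64(62.2), np.float64(39.0)) [-0.0725, 0.1171, 0.1544] 0.0005
(np.float64(-82.8), np.float64(51.9), np.float64(39.0)) [-0.0734, 0.0965, 0.1544] 0.0005
(np.float64(-80.5), np.float64(41.5), np.float64(39.0)) [-0.078, 0.0757, 0.1543] 0.0005
(np.float64(-76.4), np.float64(31.2), np.float64(39.0)) [-0.0862, 0.0551, 0.1544] 0.0005
(np.float64(-70.4), np.float64(21.6), np.float64(39.0)) [-0.0981, 0.0359, 0.1544] 0.0005
(np.float64(-62.7), np.float64(12.9), np.float64(39.0)) [-0.1135, 0.0184, 0.1546] 0.0005
(np.float64(-53.4), np.float64(5.5), np.float64(39.0)) [-0.1321, 0.0036, 0.1548] 0.0005
(np.float64(-44.2), np.float64(0.4), np.float64(39.0)) [-0.1505, -0.0066, 0.155] 0.0005
(np.float64(-35.0), np.float64(-3.0), np.float64(39.0)) [-0.1688, -0.0135, 0.1553] 0.0005
(np.float64(-28.6), np.float64(-4.5), np.float64(39.0)) [-0.1816, -0.0165, 0.1554] 0.0005
```

Call:
step_arm(moves=[-0.063,0.168,0.01,0,1,-0.063,0.168,0.01,0,1,-0.063,0.168,0.01,0,1,-0.063,0.168,0.08,0,1,-0.063,0.168,0.153,0,1])

```text
clock: 5.4
position: [0.4132, 0.3222, 0.0331]
ee_rot: [0.002, -0.029, 1.0, 0.001]
contact_force: [0.7, -0.2, -0.6]
width: 0.0002
```

Call:
step_arm(moves=[0,0,0,0,1,0,0,0,0,1])

```text
clock: 5.6
position: [0.4114, 0.3209, 0.0329]
ee_rot: [-0.0, -0.029, 1.0, -0.0]
contact_force: [0.9, 0.3, 0.6]
width: -0.0
```

```bash
python3 - <<'E'
from h import *
G=[]
for ph in [1.3,1.15,1.0,.85,.7]:
    s,c=np.sin(ph),np.cos(ph);off=12+14*s+11*c
    G.append(tuple(np.round([-12-65*s-off*c,62-65*c+off*s,39],1)))
goals(G)
E
```

```text
t 5.6 fix [-94.5  84.9] z 32.9 F [0.9 0.3 0.6] w -0.0 tilt [ 8.e-04 -6.e-04 -1.e+00] q6 -1.1
(np.float64(-82.2), np.float64(72.0), np.float64(39.0)) [-0.0247, -0.0258, -0.0122] 0.0003
(np.float64(-83.3), np.float64(62.2), np.float64(39.0)) [-0.0225, -0.0454, -0.0122] 0.0003
(np.float64(-82.8), np.float64(51.9), np.float64(39.0)) [-0.0234, -0.066, -0.0122] 0.0003
(np.float64(-80.5), np.float64(41.5), np.float64(39.0)) [-0.028, -0.0868, -0.0122] 0.0003
(np.float64(-76.4), np.float64(31.2), np.float64(39.0)) [-0.0362, -0.1074, -0.0122] 0.0003
```

Call:
step_arm(moves=[-0.025,0,-0.013,0,1,-0.025,-0.025,-0.013,0,1,-0.0225,-0.045,-0.013,0,1,-0.0235,-0.066,-0.013,0,1,-0.028,-0.087,-0.013,0,1])

```text
clock: 6.1
position: [0.4275, 0.2777, 0.04]
ee_rot: [0.0, -0.029, 1.0, 0.0]
contact_force: [-0.1, 2.6, 0.4]
width: -0.0003
```

```bash
python3 - <<'E'
from h import *
G=[]
for ph in [.7,.55,.4,.25,.12]:
    s,c=np.sin(ph),np.cos(ph);off=12+14*s+11*c
    G.append(tuple(np.round([-12-65*s-off*c,62-65*c+off*s,39],1).tolist()))
goals(G)
E
```

```text
t 6.1 fix [-81.   40.8] z 40.0 F [-0.1  2.6  0.4] w -0.0003 tilt [-1.e-04  4.e-04 -1.e+00] q6 -1.19
(-76.4, 31.2, 39.0) [-0.0091, -0.0192, 0.002] 0.0002
(-70.4, 21.6, 39.0) [-0.0211, -0.0384, 0.002] 0.0002
(-62.7, 12.9, 39.0) [-0.0365, -0.0558, 0.002] 0.0002
(-53.4, 5.5, 39.0) [-0.0551, -0.0706, 0.002] 0.0002
(-44.2, 0.4, 39.0) [-0.0735, -0.0808, 0.002] 0.0002
```

Call:
step_arm(moves=[-0.009,-0.019,0,0,1,-0.021,-0.038,0,0,1,-0.0365,-0.056,0,0,1,-0.055,-0.071,0,0,1,-0.0735,-0.081,0,0,1])

```text
clock: 6.6
position: [0.4673, 0.2395, 0.0393]
ee_rot: [-0.001, -0.029, 1.0, -0.0]
contact_force: [-1.3, 0.9, -0.4]
width: -0.0001
```

Call:
step_arm(moves=[-0.008,-0.003,0,0,1,-0.016,-0.006,0,0,1,-0.016,-0.006,0,0,1])

```text
clock: 6.9
position: [0.4758, 0.2377, 0.0395]
ee_rot: [0.0, -0.029, 1.0, -0.0]
contact_force: [0.0, 0.0, 1.0]
width: 0.0001
```

Call:
step_arm(moves=[-0.004,0,0,0,1,-0.006,0,0,0,1,-0.006,0,0,0,1])

```text
clock: 7.2
position: [0.4768, 0.2378, 0.0395]
ee_rot: [-0.001, -0.029, 1.0, -0.0]
contact_force: [-3.4, -1.6, 1.7]
width: 0.0004
```

```bash
python3 - <<'E'
from h import *
goals([(-35,-3,39)])
E
```

```text
t 7.2 fix [-34.   -1.8] z 39.5 F [-3.4 -1.6  1.7] w 0.0004 tilt [ 2.2e-03 -8.0e-04 -1.0e+00] q6 -1.3
(-35, -3, 39) [0.002, -0.0023, 0.0009] 0.0005
```

Call:
step_arm(moves=[-0.004,0,0,0,1,-0.008,0,0,0,1,-0.008,0,0,0,1])

```text
clock: 7.5
position: [0.477, 0.2377, 0.0392]
ee_rot: [-0.005, -0.029, 1.0, -0.001]
contact_force: [-9.6, -0.9, 7.9]
width: 0.0003
```

Call:
step_arm(moves=[0.03,0,0,0,1,0.1,0,0,0,1,0.12,0,-0.1,0,1,0.12,0,-0.2,0,1,0.12,0,-0.28,0,1])

```text
clock: 8.0
position: [0.423, 0.2355, 0.1823]
ee_rot: [0.002, -0.029, 1.0, 0.001]
contact_force: [1.5, 1.3, 0.4]
width: 0.0002
```

```bash
python3 - <<'E'
from h import *
goals([(-35,-3,39)])
im=get_image("scene");f=im["frame"]
ov=lambda P:w2px(im,F(X,np.array(P)/1e3))
c=cv2.resize(f[175:325,245:400],None,fx=3.8,fy=3.8,interpolation=cv2.INTER_CUBIC)
t=get_image("top");d=cv2.resize(t["frame"][188:318,262:345],None,fx=4,fy=4.385,interpolation=cv2.INTER_CUBIC)
h=c.shape[0];d=cv2.resize(t["frame"][188:318,262:310],None,fx=4,fy=4,interpolation=cv2.INTER_CUBIC)
o=np.zeros((h,c.shape[1]+d.shape[1],3),np.uint8);o[:,:c.shape[1]]=c;o[:d.shape[0],c.shape[1]:]=d;print(o.shape)
cv2.imwrite("pics/c6.png",o)
# predicted crop positions
for n,P in [("lever end q0",(-12,92,149)),("spindle top",(-12,0,78)),("small end edge",(-78,0,30))]:
    print(n,((ov([P])[0]-[245,175]+.5)*3.8).round(0))
E
```

```text
t 8.0 fix [-87.8  -1.1] z 182.3 F [1.5 1.3 0.4] w 0.0002 tilt [-0.0046  0.0015 -1.    ] q6 -1.27
(-35, -3, 39) [-0.1043, -0.0044, 0.2872] 0.0005
(570, 781, 3)
lever end q0 [132. 119.]
spindle top [331. 314.]
small end edge [259. 488.]
```

View pics/c6.png

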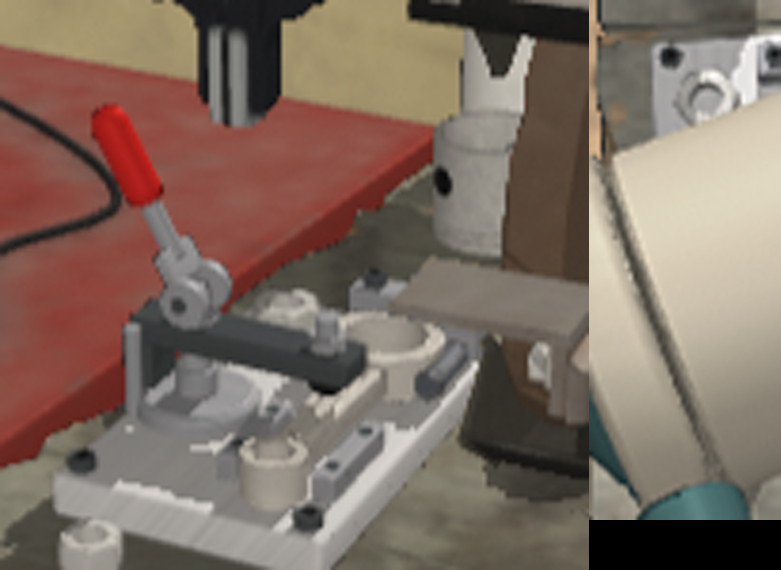

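Strap lies square across the rod, the lever is still up, leaning left (grip end near crop (108,115)); spindle at (327,317) matches prediction (331,314). Now verify the rod's x numerically and compute the lever path.

```bash
python3 - <<'E'
from h import *
im=get_image("scene")
q=lambda c:np.array(c)/3.8+[245,175]-.5
for n,c,z in [("small c (exp -64)",(274,445),.04),("big c ",(394,335),.04),("spindle",(327,315),.078),("nearR corner(-90,-34)",(317,543),.02)]:
    print(n,(Finv(X,px2w(im,q(c),z))*1e3).round(1))
G=[(-13,40,135)]
for th in np.radians([64,54,44,34,24,14,8,3]):
    s,c=np.sin(th),np.cos(th);S=np.array([62+65*c-8.5*s,75+65*s+8.5*c]);G.append((-13,round(S[0]-14),round(S[1]-8.5)))
goals(G)
E
```

```text
small c (exp -64) [-60.1   2.5]
big c  [52.3 -0.4]
spindle [-13.6   1.2]
nearR corner(-90,-34) [-90.2 -31.2]
t 8.15 fix [-85.7  -0.6] z 183.1 F [-0.7  0.3 -0.6] w -0.0001 tilt [-0.0099  0.0031 -0.9999] q6 -1.27
(-13, 40, 135) [-0.1445, 0.0806, 0.0978] 0.0004
(-13, 69, 129) [-0.1444, 0.1386, 0.11] 0.0004
(-13, 79, 124) [-0.1444, 0.1586, 0.12] 0.0004
(-13, 89, 118) [-0.1443, 0.1785, 0.1321] 0.0004
(-13, 97, 110) [-0.1441, 0.1945, 0.1482] 0.0004
(-13, 104, 101) [-0.144, 0.2084, 0.1662] 0.0004
(-13, 109, 90) [-0.1438, 0.2183, 0.1882] 0.0004
(-13, 111, 84) [-0.1437, 0.2223, 0.2002] 0.0004
(-13, 112, 78) [-0.1436, 0.2243, 0.2123] 0.0004
```

Rod is at the stop (big end centre 52 vs 51 expected).

Call:
step_arm(moves=[-0.144,0.08,0.05,0,1,-0.144,0.08,0.098,0,1,-0.144,0.08,0.098,0,1,-0.144,0.08,0.098,0,1])

```text
clock: 8.55
position: [0.4905, 0.2785, 0.1275]
ee_rot: [-0.003, -0.029, 1.0, -0.001]
contact_force: [-0.8, -0.4, 0.9]
width: -0.0002
```

```bash
python3 - <<'E'
from h import *
goals([(-13, 69, 129) ,(-13, 79, 124) ,(-13, 89, 118) ,(-13, 97, 110) ,(-13, 104, 101)])
E
```

```text
t 8.55 fix [-18.  38.] z 127.5 F [-0.8 -0.4  0.9] w -0.0002 tilt [ 0.0057 -0.002  -1.    ] q6 -1.24
(-13, 69, 129) [-0.0101, 0.062, -0.0031] 0.0004
(-13, 79, 124) [-0.0102, 0.0821, 0.0068] 0.0004
(-13, 89, 118) [-0.0103, 0.1021, 0.0188] 0.0004
(-13, 97, 110) [-0.0104, 0.1181, 0.0348] 0.0004
(-13, 104, 101) [-0.0105, 0.1321, 0.0527] 0.0004
```

Call:
step_arm(moves=[-0.01,0.03,-0.003,0,1,-0.01,0.06,-0.003,0,1,-0.01,0.07,0.001,0,1,-0.01,0.082,0.007,0,1,-0.01,0.092,0.012,0,1])

```text
clock: 9.05
position: [0.494, 0.3255, 0.1254]
ee_rot: [0.001, -0.029, 1.0, -0.0]
contact_force: [-0.5, -1.4, 3.9]
width: -0.0001
```

```bash
python3 - <<'E'
from h import *
goals([(-13, 89, 118) ,(-13, 97, 110) ,(-13, 104, 101),(-13,109,90),(-13,111,84),(-13,112,78)])
E
```

```text
t 9.05 fix [-11.9  84.8] z 125.4 F [-0.5 -1.4  3.9] w -0.0001 tilt [-1.6e-03 -1.0e-04 -1.0e+00] q6 -1.16
(-13, 89, 118) [0.0023, 0.0084, 0.0148] 0.0006
(-13, 97, 110) [0.0023, 0.0245, 0.0308] 0.0006
(-13, 104, 101) [0.0023, 0.0385, 0.0488] 0.0006
(-13, 109, 90) [0.0023, 0.0485, 0.0708] 0.0006
(-13, 111, 84) [0.0023, 0.0525, 0.0828] 0.0006
(-13, 112, 78) [0.0024, 0.0545, 0.0948] 0.0006
```

Contact (about 4 N). Continue along the arc.

Call:
step_arm(moves=[0.001,0.008,0.014,0,1,0.001,0.017,0.022,0,1,0.001,0.025,0.031,0,1,0.001,0.032,0.04,0,1,0.001,0.038,0.049,0,1])

```text
clock: 9.55
position: [0.4926, 0.3451, 0.0999]
ee_rot: [0.0, -0.029, 1.0, 0.001]
contact_force: [-0.3, 1.2, 4.4]
width: -0.0006
```

Call:
step_arm(moves=[0,0.005,0.011,0,1,0,0.01,0.022,0,1,0,0.012,0.03,0,1,0,0.013,0.036,0,1,0,0.013,0.036,0,1])

```text
clock: 10.05
position: [0.4924, 0.3527, 0.0836]
ee_rot: [0.001, -0.029, 1.0, 0.002]
contact_force: [-1.8, 2.5, 10.7]
width: 0.0002
```

```bash
python3 - <<'E'
from h import *
goals([(-13,109,90),(-13,111,84),(-13,112,78)])
E
```

```text
t 10.05 fix [-11.8 112. ] z 83.6 F [-1.8  2.5 10.7] w 0.0002 tilt [-0.0018  0.004  -1.    ] q6 -1.12
(-13, 109, 90) [0.0023, -0.0059, -0.0128] 0.0
(-13, 111, 84) [0.0024, -0.0019, -0.0008] 0.0
(-13, 112, 78) [0.0024, 0.0, 0.0112] 0.0
```

Call:
step_arm(moves=[0,0,0.004,0,1,0,0,0.008,0,1,0,0,0.008,0,1])

```text
clock: 10.35
position: [0.4928, 0.353, 0.0829]
ee_rot: [0.002, -0.029, 1.0, 0.003]
contact_force: [-6.3, 0.9, 26.6]
width: -0.0002
```

Call:
step_arm(moves=[0,0,0.004,0,1,0,0,0.006,0,1,0,0,0.006,0,1,0,0,0.006,0,1])

```text
clock: 10.75
position: [0.4931, 0.3532, 0.0824]
ee_rot: [0.003, -0.029, 1.0, 0.003]
contact_force: [-8.5, -1.5, 39.9]
width: 0.0
```

Hard stop reached. Lift straight up and away, then look.

Call:
step_arm(moves=[0,0,-0.05,0,1,0,0,-0.15,0,1,0,0,-0.25,0,1,0.1,0,-0.3,0,1,0.1,0,-0.3,0,1])

```text
clock: 11.25
position: [0.4393, 0.3484, 0.2282]
ee_rot: [0.001, -0.029, 1.0, 0.002]
contact_force: [-0.3, 0.6, -0.6]
width: 0.0001
```

Call:
step_arm(moves=[0.1,0.1,0,0,1,0.1,0.1,0,0,1,0.1,0.1,0,0,1])

```text
clock: 11.55
position: [0.3865, 0.3959, 0.2236]
ee_rot: [-0.002, -0.03, 1.0, -0.0]
contact_force: [0.1, 0.4, -0.3]
width: 0.0
```

```bash
python3 - <<'E'
from h import *
goals([(-13,111,84)])
im=get_image("scene");f=im["frame"]
c=cv2.resize(f[175:325,230:400],None,fx=3.8,fy=3.8,interpolation=cv2.INTER_CUBIC)
ov=lambda P:w2px(im,F(X,np.array(P)/1e3))
print("lever end 8deg",((ov([(-12,141,86)])[0]-[230,175]+.5)*3.8).round(0))
cv2.imwrite("pics/c7.png",c)
E
```

```text
t 11.55 fix [-115.1  161.1] z 223.6 F [ 0.1  0.4 -0.3] w 0.0 tilt [ 3.2e-03 -2.0e-04 -1.0e+00] q6 -0.96
(-13, 111, 84) [-0.2047, -0.101, 0.2786] 0.0013
lever end 8deg [ 98. 237.]
```

View pics/c7.png

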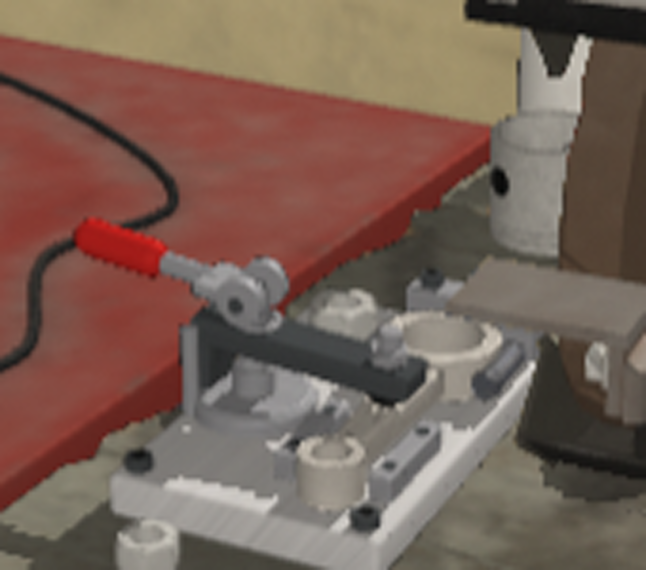

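Lever down (grip end about (90,236), predicted (98,237) for fully down), strap across the beam with the tip pressed on it, nuts in place, robot clear. Handing in.

```bash
python3 -c "
from rig import job
print(job.sign_off())"
```

```text
the job is handed in; nothing more can be done
None
```

The connecting rod is clamped, and I handed the job in at about 11.6 s of the 48 s allowed. `job.sign_off()` reports no verdict, so the result rests on my own checks.

- **Rod:** pushed along its guides until it met a hard stop at about 9 N. The scene image put the big-end centre at 52 mm along the fixture, against 51 mm expected at the stop. The small-end centre read −60 mm against −64 mm, so the image check is only good to a few millimetres.
- **Strap:** swung across the rod until it met its stop pin at about 10 N. The spindle then measured within about 2 mm of its place over the rod's line.
- **Lever:** pressed down until it met a hard stop, with the fingers about where the fully-down position predicts. The force reached about 40 N on this last press, right at the limit set for the gripper's body, though only the fingertips were touching.
- **Last picture:** the lever was down, within about 8 pixels (in an enlarged view) of its predicted place. The strap lay on the rod and the robot was clear.
- **Loose parts:** both nuts look unmoved. The bolt was outside the last picture, but it looked untouched while I was pushing the rod and the arm stayed clear of it afterwards.

- **Not measured:** I had no direct reading of the rubber tip's force on the rod.
- **Disagreed with the description:** the shut fingertips stood about 8 mm behind the tool point, not 14 mm ahead of it. I confirmed this from two cameras and corrected for it. The fixture position from the top camera differed by about 3 to 5 mm from the wrist camera, so I relied on contact for the final stops.

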